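# Find the concealed catch of a drawer box and press it

## Task

The low wooden box on the worktop has a drawer without a handle, held shut by a concealed catch: a flush wooden button somewhere along the flat panel set into the box's top. Feel along the panel with the closed fingertips until you find the button, press it in so that the drawer springs open by itself, and let go of the button. Do not touch the drawer, and do not pick up or shift the pegs, the two jars.

Things in the scene. Friction and masses are not known exactly. Their poses are not given: they have to be found in the camera images.
- drawer_box: low box of pale wood, 140 (x) x 300 (y) x 70 mm high, fixed to the worktop. Origin: centre of its underside; z up, its front (where the drawer comes out) faces its -x, its length lies along its y. Its top is a 3 mm thick frame round a central window of 70 (x) x 130 (y) mm, with a flat panel in the window, 3 mm below the frame's top
- panel_mid (a point): middle of the flat panel's surface, 67 mm above the box's origin (axes as the box). The panel hides one spring button of the same wood, 50 (x) x 44 (y) mm, centred across it (x = 0), its centre anywhere in y = -40 to 40 mm. Its face lies 1.5 mm below the panel and yields at 2 to 5 N, to 8.5 mm below; all else is rigid. The finger must fit inside its outline to press it
- catch (a joint): how far the concealed button is pressed in, m: 0 out, 0.007 fully in. The drawer is freed at 0.0035 to 0.004; the button springs back out when let go
- hidden_drawer: the drawer; only its plain wooden front board shows, 172 (y) x 49 mm, without a handle, in the box's front face. Origin and axes are those of the box while it is shut; it comes out along the box's -x by up to 35 mm. Held shut until the button is pressed, then a light spring drives it out and keeps it out
- peg_a_mid (a point): wooden clothes peg, 72 x 15 x 12 mm, lying across the frame at the box's far end (its +y); the point is its centre. Must be left in place
- peg_b_mid (a point): wooden clothes peg, 72 x 15 x 12 mm, lying across the frame at the box's far end (its +y), beside the other peg and nearer to the edge; the point is its centre. Must be left in place
- spice_jar_mid (a point): spice jar with red cap, diameter 45, height 106 mm, standing to the right behind the box; the point is its centre. Must be left in place
- salt_jar_mid (a point): pale pink salt jar with ribbed cap, diameter 55, height 92 mm, standing to the right of the spice jar; the point is its centre. Must be left in place

How it is judged:
On the way:
1. the concealed button is pressed in far enough to free the drawer (value of joint catch above 0.003 m).
At the end, for the whole second after the job is handed in: The button was pressed and is let go again (less than 2 mm in), the drawer has sprung out at least 25 mm, and the pegs, the two jars are within 30 mm of where they stood (x of hidden_drawer in the frame of drawer_box below -0.025 m and value of joint catch below 0.002 m and distance of each of peg_a_mid, peg_b_mid, spice_jar_mid, salt_jar_mid from where it was at the start of the episode below 0.03 m); the robot touches nothing.
It fails at once if the robot touches or moves the drawer itself (contact force between any of the fingers, the arm and hidden_drawer above 0.5 N).
It fails at once if a bystander is shifted by more than 30 mm or lifted (distance of any of peg_a_mid, peg_b_mid, spice_jar_mid, salt_jar_mid from where it was at the start of the episode above 0.03 m).
It also fails if it takes over 38 s, if anything falls off the work surface, if the arm or the gripper's body presses on something with over 40 N, if the wrist force passes 120 N, or if a joint passes its speed limit or range.

## Robot

A 7-joint arm with a two-finger parallel gripper is mounted at the origin on a cart in front of the work surface, level with it; the furniture and walls round the work are solid. World frame = base frame: x ahead of the robot, y to its left, z up, the work surface at z = 0. Lengths are in m, angles in rad, forces in N, time in s.
With the tool pointing down it reaches from about 0.425 to 0.925 m from the base axis. Payload 6.8 kg.
Tool frame: the origin (TCP) lies on the front face of the gripper's body, between the roots of the fingers; the fingertips stand 73 mm ahead of it and the grasp point (between the pads) lies 54 mm ahead of it; z points along the fingers, x is the direction in which the jaws open and shut, and the axes are right-handed (so a half turn about z gives the same grasp; the last joint's range is limited). The gripper opens to 85 mm and grips with 20 to 120 N. Pads are 22 mm wide; open, the fingers measure 114 mm over their backs; the gripper's body (76 mm by 85 mm) begins 54 mm behind the grasp point. The pads swing forward as they close: fully open they stand 13 mm farther back than shut.
Start: joints at [-1.215, 0.477, 0.022, 1.555, -0.011, 1.109, -0.083], TCP at [0.302, 0.604, 0.304] pointing down, gripper open.
Joint ranges: [-2.96, 2.96], [-0.34, 2.1], [-1.41, 1.46], [0.24, 2.44], [-1.37, 4.51], [0.17, 1.92], [-2.96, 2.96]. Speed limits (rad/s): [2.39, 2.39, 3.14, 3.14, 3.14, 3.14, 3.14].

## Interface

Orientations are given as a unit quaternion [w, x, y, z].
In Python, from station import get_obs, read_camera, hand_in gives the robot as it stands. The module is installed in compiled form; this text tells all that it offers.
- The arm moves only by the shell command python3 -m creep 'ROWS' [FORCE]. ROWS is JSON, a list that holds one entry, the list of rows, each a list of 7 numbers: the turn, a rotation vector about the tool's x, y, z in rad, then the shift along the tool's x, y, z in m, then the finger opening in m, from 0 to 0.0854. A call has 1 to 20 rows; each row shifts and turns the pose as measured when the row begins, along the tool's axes as they then stand; what a row does not reach is not made up. A row lasts 1/12 s, in which the tool goes at most 41.7 mm and 7.16 degrees, less where a joint would pass 70% of its speed; a pose out of reach is approached as far as the arm can. A call is refused whole if a number of a shift passes 0.0417 or a number of a turn 0.125, either way. A call with a gripper value outside its range is refused whole. The fingers move at their own pace and stop on an object; FORCE is the grip in N (left out, the last holds). Time passes only in rows, so rows that do not move let the fingers close. It gives the time, the measured TCP pose, the force and the opening at its end, in the units of the state.
- get_obs(): the state, without advancing time (a new reading comes with each control period).
- read_camera(name): name is "side" or "top" or "wrist"; returns a dict with "color" (384x512x3 uint8, red, green, blue), "range_z" (384x512 float32, m along the optical axis (not along the pixel's ray), 0 where there is no reading), "fovy" (degrees; the focal length in pixels is half the picture's height over the tangent of half this angle, whatever the lens; pixels are square), "cx", "cy" (the principal point, pixels), "rvec" (rotation vector, rad) and "tvec" (3), from world to camera coordinates, as OpenCV has them. Camera axes: x right, y down, z forward; pixel columns grow to the right and rows downward; lengths in m; the calibration is good to about 2 mm. The wrist camera is an equidistant fisheye: a pixel r from the principal point sees the ray r / f radians off the axis. A picture is of the moment at which its call begins.
- hand_in(): hands the job in, once; it reports no verdict.
The state is a dict: "t": time; "q": joint angles; "joint_vel": joint speeds; "joint_torque": joint torques, N m; "eef_pos": TCP position; "tool_rot": TCP orientation; "contact_force": force on the tool from outside, world axes, zero at the start; "torque": the same for the moment, N m; "gripper_width": opening from 0.0 (shut) to 1.0 (fully open).
Only numpy, scipy, OpenCV 4.12 (cv2) and the standard library are available. Lean on these libraries where they do the work, as an engineer would, in place of code of your own. Each camera call takes 0.05 s, during which the arm holds its last target.

## Working session

There is one attempt and no reset: what is moved stays moved. The work goes in short steps, Python scripts to look and compute and a shell command to move; the robot and the scene stay as the last step left them, time stands still between calls to the robot, and variables do not carry over. Pictures are saved under pics/ and viewed, and the job is handed in when it is done.

```bash
mkdir -p pics; cat > h.py <<'E'
import numpy as np,cv2
from station import get_obs,read_camera
def grab(n,fn):
    c=read_camera(n); cv2.imwrite(fn,c["color"][:,:,::-1]); np.savez(fn.replace('png','npz'),**c); return c
def world(c,u,v,z=None):
    f=192/np.tan(np.radians(c["fovy"])/2); R=cv2.Rodrigues(np.array(c["rvec"],float))[0]; t=np.array(c["tvec"],float).ravel()
    d=np.array([(u-c["cx"])/f,(v-c["cy"])/f,1.])
    o=-R.T@t; w=R.T@d
    s=float(c["range_z"][int(round(v)),int(round(u))]) if z is None else (z-o[2])/w[2]
    return o+s*w
E
python3 - <<'E'
from h import *
o=get_obs();print({k:np.round(v,3) for k,v in o.items()})
for n in("top","side"):
    c=grab(n,f"pics/{n}0.png");print(n,c["fovy"],c["cx"],c["cy"],c["rvec"],c["tvec"])
E
```

```text
{'t': np.float64(0.0), 'q': array([-1.215,  0.478,  0.022,  1.556, -0.011,  1.109, -0.083]), 'joint_vel': array([ 0.001,  0.001,  0.002,  0.002,  0.   , -0.   , -0.001]), 'joint_torque': array([-0.0000e+00, -5.9644e+01,  1.6080e+00, -2.8121e+01,  1.2000e-02,
        9.0000e-03,  0.0000e+00]), 'eef_pos': array([0.302, 0.603, 0.303]), 'tool_rot': array([ 0.001,  0.851,  0.526, -0.001]), 'contact_force': array([ 0.028,  0.562, -1.187]), 'torque': array([-0.009,  0.006, -0.037]), 'gripper_width': np.float64(1.0)}
top 50.33417014713474 252.57709848452447 192.05297702191692 [ 2.1567166  -2.17638028  0.05598187] [0.05691083 0.55162306 0.89331358]
side 50.604729542589645 262.4480028904103 190.23930778124256 [ 0.06554639  2.66116582 -1.64378377] [0.55843913 0.02091704 0.9802126 ]
```

View pics/top0.png

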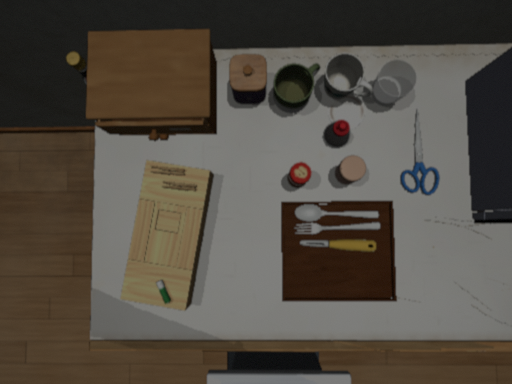

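View pics/side0.png

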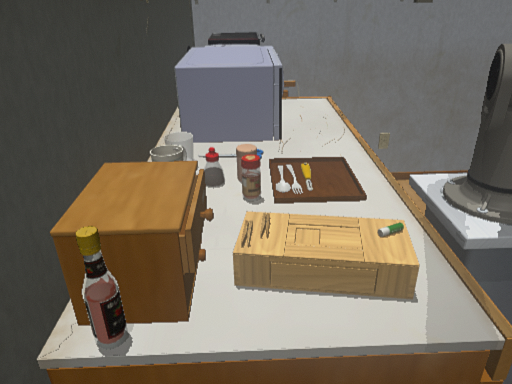

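```bash
python3 - <<'E'
from h import *
c=dict(np.load("pics/top0.npz"))
im=c["color"]
crop=cv2.resize(im[150:320,110:225],None,fx=3.5,fy=3.5,interpolation=cv2.INTER_CUBIC)
cv2.imwrite("pics/crop.png",cv2.convertScaleAbs(crop[:,:,::-1],alpha=1.4))
hsv=cv2.cvtColor(im,cv2.COLOR_RGB2HSV)
# top face by height
H,W=384,512
f=192/np.tan(np.radians(c["fovy"])/2); R=cv2.Rodrigues(c["rvec"].astype(float))[0];t=c["tvec"].ravel()
u,v=np.meshgrid(np.arange(W),np.arange(H)); z=c["range_z"]
P=np.stack([(u-c["cx"])/f*z,(v-c["cy"])/f*z,z],-1); Pw=(P-t)@R
np.save("pics/Pw.npy",Pw)
m=(np.abs(Pw[...,2]-0.069)<0.008)&(u>110)&(u<225)&(v>150)
m=cv2.morphologyEx(m.astype(np.uint8),cv2.MORPH_OPEN,np.ones((3,3)))
cs=max(cv2.findContours(m,0,2)[0],key=cv2.contourArea)
r=cv2.minAreaRect(cs);bp=cv2.boxPoints(r);print(bp)
w=np.array([world(c,*p,z=.07) for p in bp]);print(w.round(4),w.mean(0))
print(np.linalg.norm(np.diff(w,axis=0),axis=1))
for p in[(150,200),(168,222),(140,235),(160,250),(135,290),(250,260)]:print(p,Pw[p[1],p[0]].round(4))
for p in[(0,0)]: pass
# pegs heights, box inner edges in top
E
```

```text
[[119.71448 299.199  ]
 [144.77011 158.88754]
 [210.32266 170.59335]
 [185.26703 310.90482]]
[[0.3252 0.3318 0.07  ]
 [0.6225 0.2827 0.07  ]
 [0.5954 0.1408 0.07  ]
 [0.3008 0.1931 0.07  ]] [0.46096833 0.23708529 0.07      ]
[0.30131147 0.14448321 0.29917867]
(150, 200) [0.5336 0.2706 0.0686]
(168, 222) [0.4863 0.2314 0.0685]
(140, 235) [0.4592 0.2909 0.0693]
(160, 250) [0.4271 0.2486 0.066 ]
(135, 290) [0.3444 0.2991 0.0719]
(250, 260) [0.3995 0.0596 0.0015]
```

View pics/crop.png

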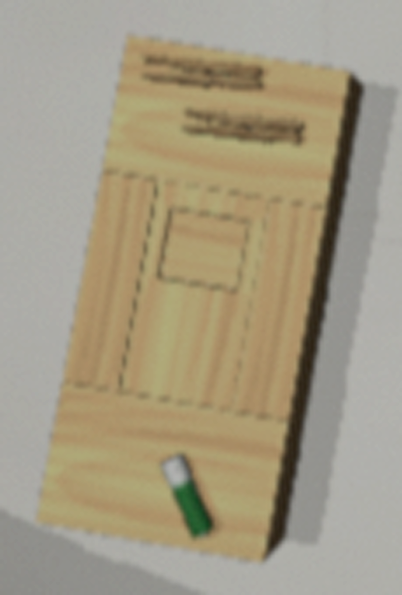

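```bash
cat >> h.py <<'E'
a=np.radians(-9.7); C=np.array([0.461,0.237]); BY=np.array([np.cos(a),np.sin(a)]); BX=np.array([BY[1],-BY[0]])
def inbox(p): d=np.array(p)[:2]-C; return np.array([d@BX,d@BY])*1000
def tool_to(bx,by,tipz):
    from scipy.spatial.transform import Rotation as Ro
    o=get_obs(); w,x,y,z=o["tool_rot"]; R=Ro.from_quat([x,y,z,w])
    p=np.r_[C+(bx*BX+by*BY)/1000,tipz+.073]
    # target: z down, x along -BX
    T=np.c_[np.r_[-BX,0],np.cross([0,0,-1.],np.r_[-BX,0]),[0,0,-1.]]
    e=R.inv()*Ro.from_matrix(T)
    tip=o["eef_pos"]+R.apply([0,0,.073])
    print("t",round(float(o["t"]),2),"tip",tip.round(4),"box",inbox(tip).round(1),"shift in tool",R.inv().apply(p-o["eef_pos"]).round(4),"in final axes",(T.T@(p-o["eef_pos"])).round(4),"rot",e.as_rotvec().round(4),"F",np.round(o["contact_force"],2),"g",o["gripper_width"])
E
python3 - <<'E'
from h import *
c=dict(np.load("pics/top0.npz"))
S=lambda x,y:((x+.5)/3.5-.5+110,(y+.5)/3.5-.5+150)
for n,x,y,z in [("f1",127,37,.07),("f2",352,72,.07),("f3",267,558,.07),("f4",38,522,.07),("b",170,208,.067),("b",250,218,.067),("b",237,292,.067),("b",160,278,.067),("w",157,182,.07),("w",122,392,.07),("green",173,462,.08),("green",205,530,.08)]:
    print(n,inbox(world(c,*S(x,y),z=z)).round(1))
tool_to(0,23,.12)
E
```

```text
f1 [-69.2 149. ]
f2 [ 71.9 149.4]
f3 [  71.  -146.6]
f4 [ -69.1 -148.7]
b [-24.8  49.6]
b [24.9 51.5]
b [24.9  5.9]
b [-23.2   6.6]
w [-34.7  64. ]
w [-32.9 -64.4]
green [  7.4 -98.5]
green [  33.3 -134.4]
t 0.1 tip [0.3017 0.6032 0.23  ] box [-334.1 -218.7] shift in tool [-0.2495  0.3283  0.1105] in final axes [-0.3343  0.2417  0.11  ] rot [-1.000e-04  1.700e-03 -2.945e-01] F [ 0.72  0.02 -0.01] g 1.00122162122927
```

```bash
python3 -m creep '[[[0,0,-0.1,0,0,0,0],[0,0,-0.1,0,0,0,0],[0,0,-0.1,0,0,0,0],[0,0,0,-0.032,0.024,0,0],[0,0,0,-0.032,0.024,0,0],[0,0,0,-0.032,0.024,0,0],[0,0,0,-0.032,0.024,0,0],[0,0,0,-0.032,0.024,0,0],[0,0,0,-0.032,0.024,0,0],[0,0,0,-0.032,0.024,0,0],[0,0,0,-0.032,0.024,0,0],[0,0,0,0,0,0,0]]]' 20; python3 -c "
from h import *
tool_to(0,28,.09)"
```

```text
t: 1.1
eef_pos: [0.4549, 0.3109, 0.296]
tool_rot: [0.001, 0.755, 0.656, -0.006]
contact_force: [0.1, -1.1, 0.5]
gripper_width: -0.003
t 1.1 tip [0.4543 0.3102 0.223 ] box [-71. -19.] shift in tool [-0.0718  0.0453  0.1334] in final axes [-0.0718  0.0464  0.133 ] rot [-0.0074  0.0104  0.0302] F [ 0.11 -1.05  0.54] g -0.0026504776924211873
```

```bash
python3 -m creep '[[[-0.007,0.01,0.03,-0.03,0.02,0,0],[0,0,0,-0.03,0.02,0.01,0],[0,0,0,-0.01,0.005,0.03,0],[0,0,0,0,0,0.03,0],[0,0,0,0,0,0.03,0],[0,0,0,0,0,0.01,0],[0,0,0,0,0,0,0],[0,0,0,0,0,0,0]]]'; python3 -c "
from h import *
tool_to(0,28,.08)
grab('top','pics/top1.png');grab('wrist','pics/wr1.png');grab('side','pics/side1.png')"
```

```text
t: 1.77
eef_pos: [0.4901, 0.232, 0.1836]
tool_rot: [0.001, 0.768, 0.641, 0.001]
contact_force: [0.4, 0.2, 0.5]
gripper_width: 0.0
t 1.77 tip [0.4903 0.232  0.1106] box [ 0.  29.7] shift in tool [ 0.     -0.0016  0.0306] in final axes [ 0.0001 -0.0015  0.0306] rot [ 0.0026 -0.0009 -0.0105] F [0.4  0.24 0.47] g 0.0002768355653591145
```

```bash
python3 -m creep '[[[0,0,-0.01,0,-0.0015,0.02,0],[0,0,0,0,0,0.01,0],[0,0,0,0,0,0.004,0],[0,0,0,0,0,0,0]]]'; python3 -c "
from h import *
tool_to(0,28,.066)
grab('top','pics/top2.png');grab('wrist','pics/wr2.png')"
```

```text
t: 2.25
eef_pos: [0.4925, 0.2363, 0.1555]
tool_rot: [0.001, 0.764, 0.645, 0.008]
contact_force: [0.4, -0.2, -0.5]
gripper_width: 0.003
t 2.25 tip [0.4935 0.2369 0.0825] box [-5.4 32.1] shift in tool [-0.0048 -0.0034  0.0164] in final axes [-0.0046 -0.0032  0.0165] rot [ 0.0129 -0.011   0.0019] F [ 0.42 -0.22 -0.5 ] g 0.002888134042451696
```

View pics/wr1.png

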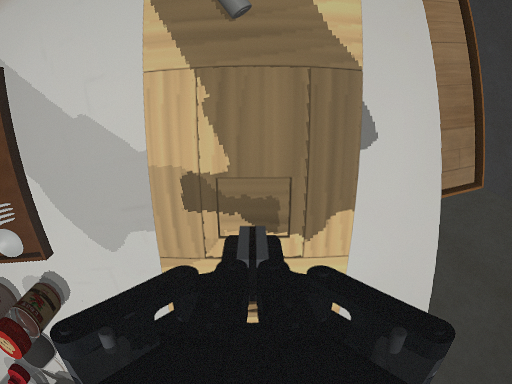

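View pics/side1.png

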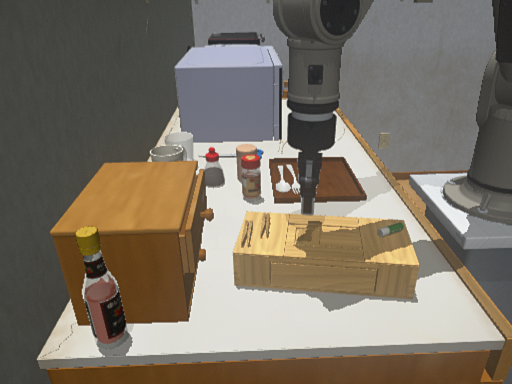

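View pics/wr2.png

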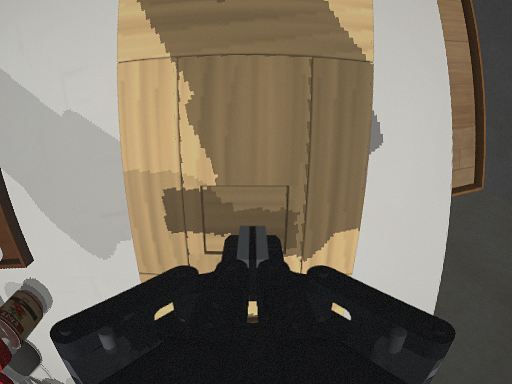

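```bash
python3 -m creep '[[[0.013,-0.011,0,-0.0046,-0.003,0,0],[0,0,0,0,0,0.004,0],[0,0,0,0,0,0,0]]]'; python3 -c "
from h import *
tool_to(0,28,.066)"
```

```text
t: 2.6
eef_pos: [0.4897, 0.2323, 0.1536]
tool_rot: [0.0, 0.764, 0.645, 0.001]
contact_force: [0.0, 0.0, 1.2]
gripper_width: -0.001
t 2.6 tip [0.4898 0.2324 0.0806] box [-0.3 29.2] shift in tool [-0.0002 -0.0011  0.0146] in final axes [-0.0002 -0.0011  0.0146] rot [ 0.0015 -0.0012  0.0014] F [0.01 0.03 1.25] g -0.0009910475095236575
```

```bash
python3 -m creep '[[[0,0,0,0,-0.001,0.005,0],[0,0,0,0,0,0.004,0],[0,0,0,0,0,0.003,0],[0,0,0,0,0,0,0]]]'; python3 -c "
from h import *
tool_to(0,28,.066)"
```

```text
t: 2.93
eef_pos: [0.4889, 0.2324, 0.1408]
tool_rot: [0.0, 0.764, 0.645, 0.001]
contact_force: [-0.6, 0.4, 0.4]
gripper_width: 0.0
t 2.93 tip [0.4891 0.2325 0.0678] box [-0.3 28.4] shift in tool [-0.0002 -0.0003  0.0018] in final axes [-0.0002 -0.0003  0.0018] rot [ 0.0021 -0.0018  0.0009] F [-0.64  0.41  0.39] g 2.1254728833783e-05
```

```bash
python3 -m creep '[[[0,0,0,0,0,0.002,0],[0,0,0,0,0,0,0]]]'; python3 -m creep '[[[0,0,0,0,0,0.002,0],[0,0,0,0,0,0,0]]]';python3 -m creep '[[[0,0,0,0,0,0.002,0],[0,0,0,0,0,0,0]]]'; python3 -c "
from h import *
tool_to(0,28,.066)"
```

```text
t: 3.1
eef_pos: [0.4889, 0.2325, 0.1383]
tool_rot: [0.0, 0.764, 0.645, 0.001]
contact_force: [0.1, -0.9, 0.6]
gripper_width: -0.004
t: 3.27
eef_pos: [0.489, 0.2325, 0.1363]
tool_rot: [0.0, 0.764, 0.645, 0.001]
contact_force: [-1.2, -0.7, 1.7]
gripper_width: 0.0
t: 3.43
eef_pos: [0.489, 0.2325, 0.1344]
tool_rot: [0.0, 0.764, 0.645, 0.001]
contact_force: [-0.8, -0.5, 2.6]
gripper_width: -0.002
t 3.43 tip [0.4892 0.2326 0.0614] box [-0.4 28.5] shift in tool [-0.0003 -0.0004 -0.0046] in final axes [-0.0003 -0.0004 -0.0046] rot [ 0.002  -0.0016  0.0008] F [-0.83 -0.47  2.65] g -0.002324649328725599
```

The tip is at z ≈ 61 mm, below the panel, with a light force of about 2.6 N. So the button is yielding, and I'll press on.

```bash
python3 -m creep '[[[0,0,0,0,0,0.002,0],[0,0,0,0,0,0,0]]]'; python3 -m creep '[[[0,0,0,0,0,0.0015,0],[0,0,0,0,0,0,0],[0,0,0,0,0,0,0]]]'; python3 -c "
from h import *
grab('side','pics/side3.png')"
```

```text
t: 3.6
eef_pos: [0.4891, 0.2325, 0.1325]
tool_rot: [0.0, 0.764, 0.645, 0.001]
contact_force: [-1.2, -0.2, 2.2]
gripper_width: 0.003
t: 3.85
eef_pos: [0.4891, 0.2325, 0.1313]
tool_rot: [0.0, 0.764, 0.645, 0.001]
contact_force: [-1.2, 0.4, 3.4]
gripper_width: -0.005
```

View pics/side3.png

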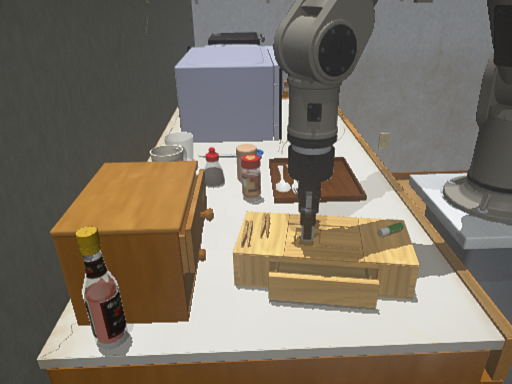

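The side view shows the drawer sprung out, with its front board at about (323, 290). I'll retract straight up.

```bash
python3 -m creep '[[[0,0,0,0,0,-0.005,0],[0,0,0,0,0,-0.005,0],[0,0,0,0,0,-0.02,0],[0,0,0,0,0,-0.03,0],[0,0,0,0,0,-0.03,0],[0,0,0,0,0,-0.03,0],[0,0,0,0,0,0,0],[0,0,0,0,0,0,0],[0,0,0,0,0,0,0],[0,0,0,0,0,0,0]]]'; python3 -c "
from h import *
grab('side','pics/side4.png')
c=grab('top','pics/top4.png')
b=np.load('pics/side0.npz'); n=np.load('pics/side4.npz')
R=cv2.Rodrigues(n['rvec'].astype(float))[0]
for u,v in((300,297),(323,297),(350,297)):
  p=world(n,u,v); print(p.round(3),inbox(p).round(1))
for k,(u,v) in dict(pega=(265,226),pegb=(248,233),spice=(252,175),salt=(247,158)).items():
  print(k,world(b,u,v).round(3),world(n,u,v).round(3))
print(get_obs()['contact_force'],get_obs()['joint_vel'].round(3))
"
```

```text
t: 4.73
eef_pos: [0.488, 0.2319, 0.2568]
tool_rot: [0.0, 0.764, 0.645, 0.001]
contact_force: [0.0, 0.5, -0.6]
gripper_width: 0.001
[0.513 0.34  0.018] [-109.8   33.9]
[0.477 0.345 0.021] [-108.7   -2.6]
[0.435 0.35  0.024] [-107.3  -44.7]
pega [0.562 0.203 0.069] [0.562 0.207 0.072]
pegb [0.594 0.242 0.08 ] [0.594 0.243 0.081]
spice [ 0.582 -0.027  0.069] [ 0.582 -0.024  0.07 ]
salt [ 0.592 -0.041  0.106] [ 0.592 -0.04   0.107]
[-0.00670891 -0.42909654 -0.08884833] [ 0.002  0.006  0.001 -0.001  0.001  0.002  0.001]
```

View pics/side4.png

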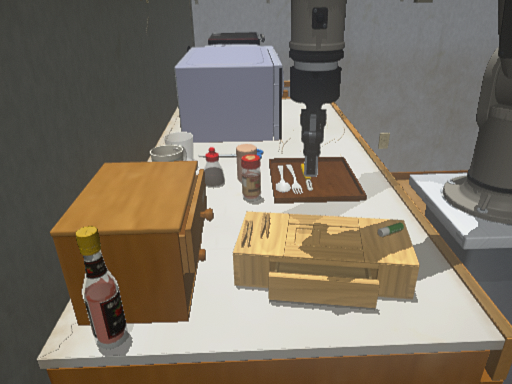

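The drawer front is now at box x ≈ -108 mm. It was at -70 mm shut, so it is fully out. The arm is clear, and the pegs and jars have not moved.

```bash
python3 -c "
from station import hand_in
print(hand_in())"
```

```text
the job is handed in; nothing more can be done
None
```

The drawer sprang open on the first press, and I handed the job in with the arm clear at about 4.8 s. `hand_in()` reports no verdict.

- **Finding the button:** the top camera showed a faint outline 50 x 44 mm in size, matching the button, centred about 28 mm along the box's +y. I went straight there with closed fingers, rather than feeling along the whole panel. The surface gave way below panel height at about 2–3.5 N, so it was the button.
- **Press and release:** I pressed until the fingertips were at a height of about 58 mm, against the button's rest height of 65.5 mm, then lifted straight up. I did not measure the button springing back, but nothing touches it now.
- **Last checks:** depth readings put the drawer front about 35–38 mm out, which agrees with its 35 mm travel. In the side camera, depth at the same pixels on the pegs and jars changed by 5 mm or less. The force reading was about 0.4 N, which is sensor noise, and the arm was still. No check failed or disagreed.

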